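# Square up the specula tray, then slip the sagging bolt and hold the cabinet gate ajar

### The arm

A 6-joint arm with a two-finger parallel gripper is mounted at the origin on the work surface. World frame = base frame: x ahead of the robot, y to its left, z up, the work surface at z = 0. Lengths are in m, angles in rad, forces in N, time in s.
With the tool pointing down it reaches from about 0.35 to 0.85 m from the base axis. Payload 8.1 kg.
Tool frame: the origin (TCP) lies at the very end of the fingers, on their centre line; the grasp point (between the pads) lies 19 mm behind it; z points along the fingers, y is the direction in which the jaws open and shut (so a half turn about z gives the same grasp; the last joint's range is limited). The gripper opens to 93 mm and grips with 3 to 60 N. Pads are 15 mm wide; open, the fingers measure 128 mm over their backs; the gripper's body (75 mm by 188 mm) begins 65 mm behind the grasp point.
Start: joints at [-1.42, 0.13, 1.488, -0, 1.523, -0.085], TCP at [0.14, -0.583, 0.219] pointing down, gripper open.
Joint ranges: [-2.96, 2.96], [-0.89, 2.26], [0.02, 2.5], [-1.34, 4.48], [0, 2.73], [-2.66, 2.66]. Speed limits (rad/s): [2.39, 2.39, 2.79, 3.14, 3.14, 3.14].

### API

Orientations are given as a rotation vector (axis times angle).
In Python, from plant import robot gives the robot as it stands.
- The arm moves only by the shell command python3 -m inch 'ROWS' [FORCE]. ROWS is JSON, a list that holds one entry, the list of rows, each a list of 7 numbers: the shift along the tool's x, y, z in cm, then the turn, a rotation vector about the tool's x, y, z in degrees, then the gripper command: -1 is fully open, 1 is shut, values between are in proportion. A call has 1 to 5 rows; each row shifts and turns the commanded pose from where the row before left it, along the tool's axes as they then stand; what a row does not reach is not made up. A row lasts 1/10 s, in which the tool goes at most 50 mm and 8.59 degrees, less where a joint would pass 70% of its speed; a pose out of reach is approached as far as the arm can. A call with a gripper value outside its range is refused whole. The fingers move at their own pace and stop on an object; FORCE is the grip in N (left out, the last holds). Time passes only in rows, so rows that do not move let the fingers close. It gives the time, the measured TCP pose, the force and the opening at its end, in the units of the state.
- robot.read_state(): the state, without advancing time (a new reading comes with each control period).
- robot.read_camera(name): name is "scene" or "top" or "wrist"; returns a dict with "image" (480x640x3 uint8, blue, green, red), "K" (3x3 intrinsics, pixels), "R" (3x3) and "t" (3): a world point X has camera coordinates R X + t; the wrist camera has in their place "tool_from_camera" (4x4, takes a point from camera to tool coordinates, whose origin is the TCP and whose axes are the flange's). Camera axes: x right, y down, z forward; pixel columns grow to the right and rows downward; lengths in m; the calibration is good to about 2 mm. A picture is of the moment at which its call begins: read the wrist's pose just before it. There is no depth.
- robot.close_job(): hands the job in, once; it reports no verdict.
The state is a dict: "t": time; "q": joint angles; "dq": joint speeds; "joint_torque": joint torques, N m; "tool_pos": TCP position; "orientation": TCP orientation; "force": force on the tool from outside, world axes, zero at the start; "wrist_torque": the same for the moment, N m; "opening": finger opening in m.
Only numpy, scipy, OpenCV 4.12 (cv2) and the standard library are available. Lean on these libraries where they do the work, as an engineer would, in place of code of your own. Each camera call takes 0.05 s, during which the arm holds its last target. There are 200 camera calls.

### The job

Lay the loose yellow speculum on its side in the empty compartment of the steel tray, pointing the same way as the one already lying there, and let it go. Then take the black handle of the clear cabinet's sagging bolt, lift the bolt over the bent lip of its keeper while drawing it back towards the hinge, and with the handle still gripped pull the self-closing gate towards the robot to about 30 degrees open. Finish while holding it there by the handle, so that a colleague can slide the tray in; leave the other instruments where they are.

Things in the scene. Friction and masses are not known exactly. Their poses are not given: they have to be found in the camera images.
- speculum: loose yellow ear speculum lying on its side on the bench, 42 mm long: square collar 20 x 20 mm, 8 mm long, at the wide end, then a cone from 17 to 6 mm diameter; 10 to 20 g. Rests on collar edge and tip, leaning 12 degrees. Origin on the surface under its middle; +x from collar to tip, y across, z up. Collar: sides upright, top 21 mm above the surface, middle 17 mm from the origin towards -x
- speculum_tip (a point): centre of the narrow end of the loose speculum
- speculum_collar (a point): centre of the collar of the loose speculum (11 mm above the surface it lies on)
- laid_speculum: an identical yellow speculum already lying in the tray's compartment on the tray's -y side, its tip towards the tray's +x; origin and axes as for the loose one
- laid_speculum_tip (a point): centre of the narrow end of the laid speculum
- laid_speculum_collar (a point): centre of the collar of the laid speculum
- tray: low steel tray, 78 mm (x) by 130 mm (y), loose, 0.6 kg; 4 mm floor; a middle wall makes two compartments 70 mm (x) by 59 mm (y), centred at y = -31.5 and +31.5 mm; walls 4 mm thick, tops 7 mm above the bench. Origin at the centre of its underside, z up. The compartment on its +y side is empty
- cabinet: clear cabinet, aluminium posts, fixed; 200 mm deep (x), 280 wide (y), 165 high. Origin at bottom middle of its front; x points into it, y to the hinge side, z up. Gate on its -x side. Keeper on the front post at -y: steel bracket with a 48 mm high front wall (holds the gate shut while the bolt's nose is behind it, however lifted) and a bent-up lip 15 mm above the underside of the nose
- gate_hinge (a point): on the gate's upright hinge axis, at bench height
- gate (a joint): gate angle in rad: 0 shut, growing as its free edge swings out towards the cabinet's -x, up to 1.2. The gate is 205 mm wide and spans heights 20 to 160 mm. A spring shuts it (about 0.3 N m at 0 and 0.55 N m at 0.5 rad: 2 to 4 N at the handle)
- bolt_slide (a joint): how far the bolt is drawn back along the gate towards the hinge, m: 0 shot, 0.04 fully drawn. Stiff by 1.2 N; stays where left. The nose meets the lip after about 4 mm unless lifted, and is clear of the keeper's front wall from 0.024
- bolt_lift (a joint): how far the bolt is lifted about its pivot, rad: 0 sagged, at most 0.20; it sags back by its weight (about 1 N at the handle). The pivot slides with the bolt, on its axis, 90 mm from the handle on the hinge side: 0.1 rad is 9 mm at the handle. The nose passes over the lip from about 0.10
- bolt_handle: black ribbed upright handle on the brass bolt: 14 mm thick (x, across the gate), 24 wide (y, along the bolt), 44 high. Origin at the centre of its underside, 179 mm above the bench, 14 above the cabinet's roof; z up, y to the hinge. Gate shut and bolt shot: 170 mm from the hinge axis along the gate and 18 in front of it; moves with slide, lift and gate
- otoscope: bystander: chrome otoscope lying on the bench, 160 mm long, 34 mm thick, origin under it
- magnifier: bystander: white plastic magnifier lying flat, 160 mm long, 8 mm thick, lens 76 mm across at its +x end
- ear_probe: bystander: steel ear hook probe lying along its x, 150 mm long, 8 mm thick
- swab_jar: bystander: glass jar, 60 mm diameter, 85 mm high
- cotton_bowl: bystander: steel bowl, 100 mm diameter, 40 mm high
Things that resemble listed ones, but are neither listed nor needed, are in the scene too. Leave any pink or red look-alike of the tray alone.

How it is judged:
By the outcome, as a careful person would: the job done as asked, in the order asked, and still so for the second after the job is handed in, while the arm keeps its last pose, push and grip.
It also fails if it takes over 45 s, if anything falls off the work surface, if the arm or the gripper's body presses on something with over 40 N, if the wrist force passes 120 N, or if a joint passes its speed limit or range.

## Working session

There is one attempt and no reset: what is moved stays moved. The work goes in short steps, Python scripts to look and compute and a shell command to move; the robot and the scene stay as the last step left them, time stands still between calls to the robot, and variables do not carry over. Pictures are saved under pics/ and viewed, about 8 in all and at most 12, crops included, and the job is handed in when it is done.

```bash
ls; mkdir -p pics
python3 - <<'E'
from plant import robot
import cv2,numpy as np,pickle
s=robot.read_state();print({k:np.round(v,3) for k,v in s.items()})
d={}
for n in("scene","top"):
    c=robot.read_camera(n);d[n]=c;cv2.imwrite(f"pics/{n}0.png",c["image"])
    print(n,c["K"],np.round(c["R"],3),np.round(c["t"],3))
w=robot.read_camera("wrist");print(w["K"],w["tool_from_camera"])
pickle.dump(d,open("cams.pkl","wb"))
E
```

```text
pics
{'t': np.float64(0.0), 'q': array([-1.42 ,  0.131,  1.489,  0.   ,  1.523, -0.085]), 'dq': array([-0.001, -0.001, -0.003,  0.001,  0.002,  0.001]), 'joint_torque': array([ 2.0000e-03, -5.5985e+01, -4.9175e+01,  7.7000e-02,  3.6000e-02,
       -0.0000e+00]), 'tool_pos': array([ 0.14 , -0.583,  0.218]), 'orientation': array([-3.118, -0.369,  0.   ]), 'force': array([ 0.335, -0.261,  0.083]), 'wrist_torque': array([ 0.005, -0.049, -0.021]), 'opening': np.float64(0.093)}
scene [[616.95317592   0.         321.00492915]
 [  0.         616.95317592 234.90345025]
 [  0.           0.           1.        ]] [[-0.546  0.838  0.001]
 [ 0.692  0.451 -0.564]
 [-0.473 -0.307 -0.826]] [ 0.32  -0.29   2.092]
top [[601.5719824    0.         321.23673   ]
 [  0.         601.5719824  245.30137756]
 [  0.           0.           1.        ]] [[ 0.003 -1.     0.004]
 [-0.997 -0.003 -0.077]
 [ 0.077 -0.003 -0.997]] [-0.014  0.552  1.544]
[[356.1848205    0.         321.88037868]
 [  0.         356.1848205  242.0279005 ]
 [  0.           0.           1.        ]] [[ 1.22623707e-03 -9.54785230e-01 -2.97293897e-01  8.30160235e-02]
 [ 9.99999243e-01  1.20120825e-03  2.66874789e-04 -2.28742083e-05]
 [ 1.02303775e-04 -2.97293999e-01  9.54785980e-01 -1.65567181e-01]
 [ 0.00000000e+00  0.00000000e+00  0.00000000e+00  1.00000000e+00]]
```

View pics/scene0.png

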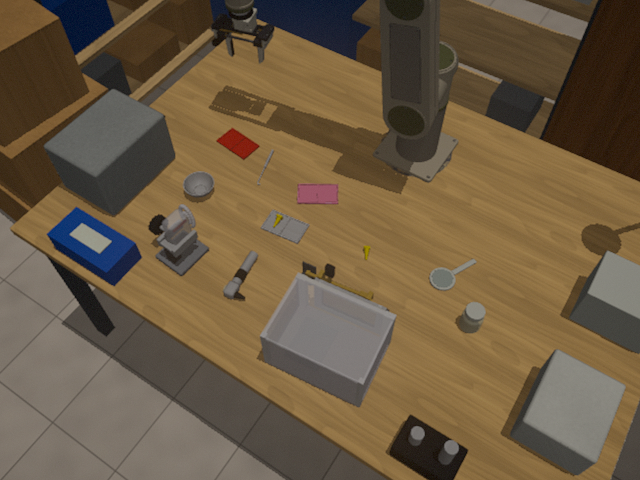

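View pics/top0.png

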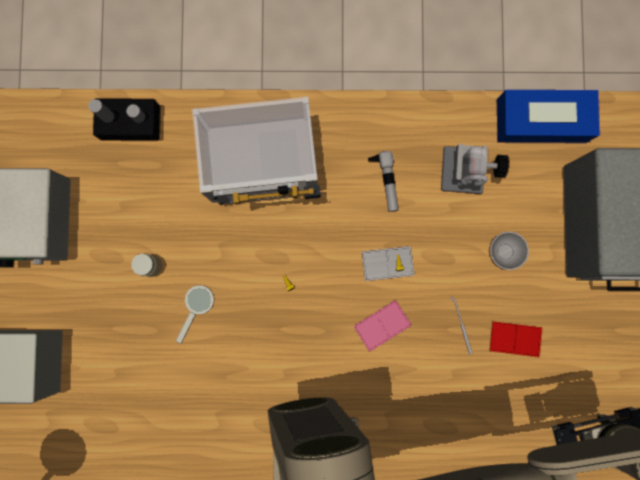

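The scene view shows the tray near (285,226), the loose speculum at (367,252) and the handle at about (328,270). In the top view they are at (388,263), (289,283) and (283,190). Next I'll measure these and make enlarged crops.

```bash
cat > h.py <<'E'
import numpy as np,cv2,pickle
from scipy.spatial.transform import Rotation as Ro
def ray(c,uv):
    d=np.linalg.inv(c["K"])@[uv[0],uv[1],1.]
    return -c["R"].T@c["t"], c["R"].T@d
def onz(c,uv,z):
    o,d=ray(c,uv); return o+d*(z-o[2])/d[2]
def two(c1,a,c2,b):
    o1,d1=ray(c1,a);o2,d2=ray(c2,b)
    A=np.c_[d1,-d2];x=np.linalg.lstsq(A,o2-o1,rcond=None)[0]
    p,q=o1+d1*x[0],o2+d2*x[1];return (p+q)/2,np.linalg.norm(p-q)
def wcam(w,s):
    T=np.eye(4);T[:3,:3]=Ro.from_rotvec(s["orientation"]).as_matrix();T[:3,3]=s["tool_pos"]
    M=np.linalg.inv(T@w["tool_from_camera"]);return dict(K=w["K"],R=M[:3,:3],t=M[:3,3],image=w["image"])
def blobs(img,lo,hi,amin=20):
    m=cv2.inRange(cv2.cvtColor(img,cv2.COLOR_BGR2HSV),np.array(lo),np.array(hi))
    cs,_=cv2.findContours(m,cv2.RETR_EXTERNAL,cv2.CHAIN_APPROX_NONE)
    return m,[c for c in cs if cv2.contourArea(c)>amin]
E
python3 - <<'E'
from h import *
d=pickle.load(open("cams.pkl","rb"));t=d["top"];im=t["image"]
m,cs=blobs(im,(22,150,90),(35,255,255),15)
for c in cs:
    M=cv2.moments(c);u=np.array([M["m10"],M["m01"]])/M["m00"]
    pts=c[:,0].astype(float);v=pts-u;ax=np.linalg.svd(v)[2][0];s=v@ax
    print(u.round(1),cv2.contourArea(c),onz(t,u,.01).round(4),"ends",pts[s.argmin()],pts[s.argmax()])
m,cs=blobs(im,(0,0,110),(179,45,255),600)
for c in cs:
    r=cv2.minAreaRect(c);
    if 330<r[0][0]<430: print(r,[onz(t,p,.007).round(4) for p in cv2.boxPoints(r)])
a=cv2.resize(im[165:215,195:325],None,fx=6,fy=6,interpolation=cv2.INTER_CUBIC)
b=cv2.resize(im[240:300,270:420],None,fx=5.2,fy=5,interpolation=cv2.INTER_CUBIC)
cv2.imwrite("pics/crop1.png",np.vstack([a,b]) if a.shape[1]==b.shape[1] else np.vstack([a,cv2.resize(b,(780,300))]))
E
```

```text
[288.2 283.7] 52.0 [0.4521 0.0733 0.01  ] ends [284. 276.] [292. 288.]
[398.9 264.3] 47.0 [ 0.5035 -0.216   0.01  ] ends [398. 255.] [397. 270.]
((387.6007080078125, 263.1058044433594), (28.6261043548584, 48.37227249145508), 83.2901611328125) [array([ 0.5365, -0.1195,  0.007 ]), array([ 0.5518, -0.2458,  0.007 ]), array([ 0.4772, -0.2539,  0.007 ]), array([ 0.462 , -0.1281,  0.007 ])]
```

View pics/crop1.png

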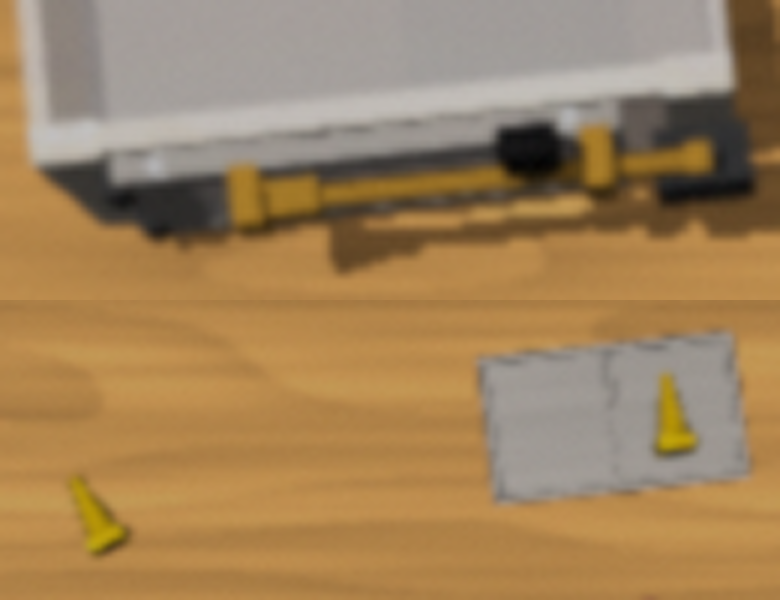

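Loose speculum: yaw about 26°, collar near (0.435, 0.065). The tray centre is about (0.507, -0.187) with yaw about 7°, and its +y compartment, on the left, is empty. Next I'll move above the speculum.

```bash
python3 -m inch '[[[3.5,-3,0,0,0,0,-1],[3.5,-3,0,0,0,0,-1],[3.5,-3,0,0,0,0,-1],[3.5,-3,0,0,0,0,-1],[3.5,-3,0,0,0,0,-1]]]' 8
python3 -m inch '[[[3.5,-3,0,0,0,0,-1],[3.5,-3,0,0,0,0,-1],[3.5,-3,0,0,0,0,-1],[2,-4,0,0,0,0,-1],[2,-4,0,0,0,0,-1]]]'
python3 -m inch '[[[2,-4,0,0,0,0,-1],[2,-4,0,0,0,0,-1],[2,-4,0,0,0,0,-1],[2,-4,0,0,0,0,-1],[2,-4,2,0,0,0,-1]]]'
python3 -m inch '[[[2,-4,3,0,0,0,-1],[0,0,3,0,0,-6,-1],[0,0,0,0,0,-6,-1],[0,0,0,0,0,0,-1],[0,0,0,0,0,0,-1]]]'
cat > see.py <<'E'
import sys
from plant import robot
from h import *
s=robot.read_state();c=wcam(robot.read_camera("wrist"),s)
cv2.imwrite(f"pics/{sys.argv[1]}.png",c["image"]);pickle.dump(c,open("w.pkl","wb"))
print(s["t"],s["tool_pos"].round(4),s["orientation"].round(3),s["opening"].round(4))
z=float(sys.argv[2])
m,cs=blobs(c["image"],(22,150,60),(35,255,255),150)
for k in cs:
    M=cv2.moments(k);u=np.array([M["m10"],M["m01"]])/M["m00"]
    w=np.array([onz(c,p,z) for p in k[:,0].astype(float)])
    r=cv2.minAreaRect(k)
    v=w[:,:2]-w[:,:2].mean(0);ax=np.linalg.svd(v)[2][0];q=v@ax
    print("px",u.round(),cv2.contourArea(k),onz(c,u,z).round(4),"yaw",np.degrees(np.arctan2(ax[1],ax[0])).round(1),"ends",w[q.argmin()].round(4),w[q.argmax()].round(4))
E
python3 see.py w1 0.01
```

```text
t: 0.65
tool_pos: [0.2759, -0.395, 0.2183]
orientation: [-3.12, -0.369, -0.0]
force: [0.2, -0.3, -0.7]
opening: 0.0933
t: 1.15
tool_pos: [0.3768, -0.1956, 0.2183]
orientation: [-3.119, -0.37, 0.0]
force: [0.7, -0.0, 0.3]
opening: 0.0935
t: 1.65
tool_pos: [0.4289, 0.0221, 0.2011]
orientation: [3.119, 0.369, 0.009]
force: [0.3, -0.4, 0.2]
opening: 0.0931
t: 2.15
tool_pos: [0.4367, 0.0607, 0.1412]
orientation: [3.065, 0.689, 0.001]
force: [-0.6, -0.1, -0.2]
opening: 0.0929Traceback (most recent call last):
  File "see.py", line 6, in <module>
    print(s["t"],s["tool_pos"].round(4),s["orientation"].round(3),s["opening"].round(4))
                                                                  ^^^^^^^^^^^^^^^^^^
AttributeError: 'float' object has no attribute 'round'
```

View pics/w1.png

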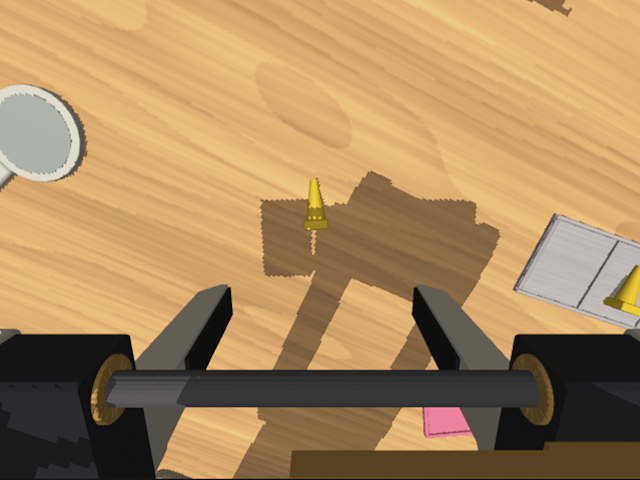

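The collar's top face is at px (316,224) and the tip at (314,179).

```bash
sed -i 's/s\["opening"\].round(4)/s["opening"]/' see.py; python3 see.py w2 0.01
python3 - <<'E'
from h import *
from plant import robot
c=pickle.load(open("w.pkl","rb"));s=robot.read_state()
R=Ro.from_rotvec(s["orientation"]).as_matrix()
col=onz(c,(316,224.5),.0205);tip=onz(c,(314.3,180),.004)
print(col,tip,np.linalg.norm((tip-col)[:2]),np.degrees(np.arctan2(*(tip-col)[1::-1])))
print("tool x yaw",np.degrees(np.arctan2(R[1,0],R[0,0])),"shift cm",(R.T@(col-s["tool_pos"])*100).round(2))
E
```

```text
2.2 [0.437  0.0606 0.1415] [3.065e+00 6.880e-01 2.000e-03] 0.09324736340486732
px [627. 294.] 791.0 [ 0.5032 -0.2167  0.01  ] yaw -149.4 ends [ 0.527  -0.2054  0.01  ] [ 0.4907 -0.2406  0.01  ]
px [315. 210.] 669.5 [0.452  0.0744 0.01  ] yaw -152.4 ends [0.4734 0.0877 0.01  ] [0.4326 0.0736 0.01  ]
[0.44324573 0.06886077 0.0205    ] [0.47381792 0.08505359 0.004     ] 0.03459575420461769 27.908312298338284
tool x yaw 25.334008900659633 shift cm [ 0.89 -0.5  12.12]
```

```bash
python3 -m inch '[[[0.8,-0.5,3,0,0,-2.5,-0.5],[0,0,4,0,0,0,-0.2],[0,0,4,0,0,0,0],[0,0,2.5,0,0,0,0.1],[0,0,0,0,0,0,0.1]]]' 8
python3 -m inch '[[[0,0,0,0,0,0,1],[0,0,0,0,0,0,1],[0,0,0,0,0,0,1],[0,0,0,0,0,0,1]]]' 8
python3 see.py w3 0.01
```

```text
t: 2.75
tool_pos: [0.4387, 0.0682, 0.0028]
orientation: [-3.048, -0.756, 0.009]
force: [0.3, 0.3, 1.1]
opening: 0.0577
t: 3.15
tool_pos: [0.4428, 0.0688, 0.0073]
orientation: [3.048, 0.76, 0.004]
force: [0.1, 0.1, 0.2]
opening: 0.0257
3.15 [0.4428 0.0688 0.0073] [3.048 0.76  0.004] 0.025714595352438245
px [321. 285.] 2210.5 [0.4515 0.0741 0.01  ] yaw -151.4 ends [0.4742 0.0892 0.01  ] [0.439  0.0568 0.01  ]
```

```bash
python3 -m inch '[[[0,0,0,0,0,0,1],[0,0,0,0,0,0,1],[0,0,0,0,0,0,1]]]' 8
python3 -m inch '[[[0,0,-2,0,0,0,1],[0,0,-3,0,0,0,1],[0,0,0,0,0,0,1],[0,0,0,0,0,0,1]]]' 8
python3 see.py w4 0.06
```

```text
t: 3.5
tool_pos: [0.4424, 0.0688, 0.0066]
orientation: [3.048, 0.76, 0.002]
force: [-0.4, -1.0, 6.1]
opening: 0.0201
t: 3.9
tool_pos: [0.4421, 0.0688, 0.0562]
orientation: [3.048, 0.76, 0.002]
force: [0.5, 0.3, -0.5]
opening: 0.0202
3.9 [0.4421 0.0688 0.0562] [3.048e+00 7.600e-01 2.000e-03] 0.020198554539366143
px [321. 284.] 2244.5 [0.4515 0.0741 0.06  ] yaw -150.9 ends [0.475  0.0879 0.06  ] [0.437  0.0602 0.06  ]
```

View pics/w4.png

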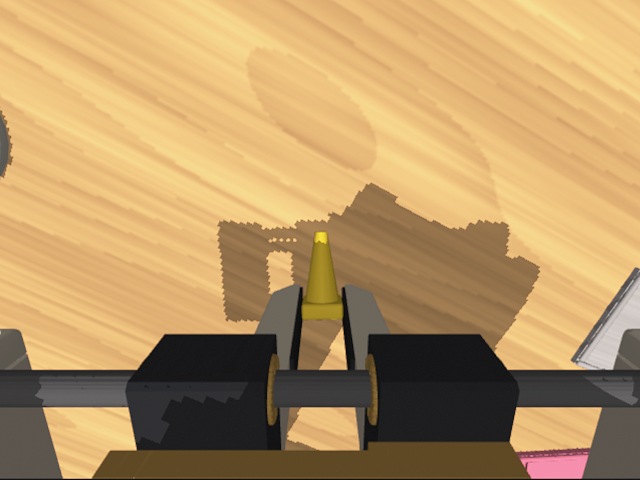

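Grip is good: opening 20.2 mm, tip straight ahead at (321,235). On to the tray.

```bash
python3 -m inch '[[[-1.35,4.4,-1,0,0,0,1],[-1.35,4.4,-1,0,0,0,1],[-1.35,4.4,0,0,0,0,1],[-1.35,4.4,0,0,0,0,1],[-1.35,4.4,0,0,0,0,1]]]' 8
python3 -m inch '[[[0,0,0,0,0,7,1],[0,0,0,0,0,7,1],[0,0,0,0,0,7,1],[0,0,0,0,0,0,1],[0,0,0,0,0,0,1]]]' 8
python3 see.py w5 0.015
```

```text
t: 4.45
tool_pos: [0.4843, -0.1586, 0.0742]
orientation: [-3.047, -0.76, 0.003]
force: [0.8, 0.7, 0.1]
opening: 0.0203
t: 4.95
tool_pos: [0.4845, -0.1568, 0.0746]
orientation: [-3.134, -0.198, 0.003]
force: [0.3, 0.5, -0.5]
opening: 0.0198
4.95 [ 0.4845 -0.1568  0.0746] [-3.134e+00 -1.980e-01  3.000e-03] 0.019813673978706495
px [321. 285.] 2198.5 [ 0.4667 -0.1587  0.015 ] yaw -172.2 ends [ 0.5035 -0.1504  0.015 ] [ 0.4396 -0.1569  0.015 ]
px [411. 243.] 1172.0 [ 0.5037 -0.2141  0.015 ] yaw -167.6 ends [ 0.5297 -0.2079  0.015 ] [ 0.4879 -0.2274  0.015 ]
```

View pics/w5.png

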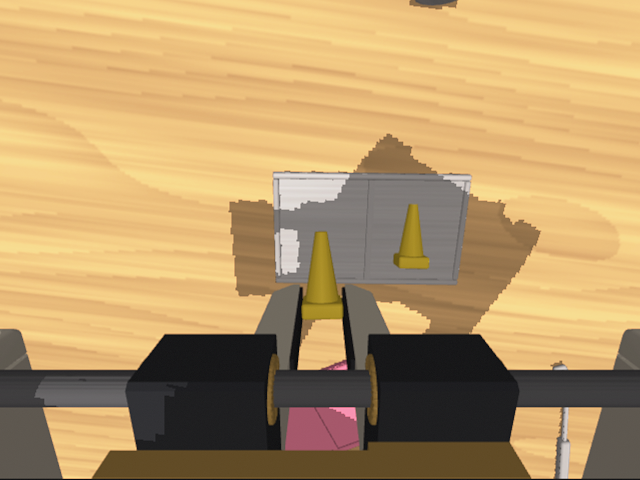

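Run:
```python
from h import *
from plant import robot
c=pickle.load(open("w.pkl","rb"));s=robot.read_state()
R=Ro.from_rotvec(s["orientation"]).as_matrix()
P=[onz(c,u,.007) for u in[(273,173),(471,176),(457,284),(275,282)]]
print(np.round(P,4),[np.linalg.norm(P[i]-P[i-1]).round(4) for i in range(4)])
C=np.mean(P,0);y=P[0]-P[1]+P[3]-P[2];y/=np.linalg.norm(y);x=np.array([y[1],-y[0],0])
print("C",C,"yaw",np.degrees(np.arctan2(x[1],x[0])))
tip=onz(c,(413,206),.010);col=onz(c,(411,261.5),.0245);d=tip-col
print("laid",tip,col,np.degrees(np.arctan2(d[1],d[0])), "rel tray",(col-C)@x,(col-C)@y)
t=C+.0315*y-.017*x;print("target collar",t,"tool yaw",np.degrees(np.arctan2(R[1,0],R[0,0])),(R.T@(t-s["tool_pos"])*100).round(2))
```

```text
[[ 0.537  -0.1182  0.007 ]
 [ 0.5514 -0.2455  0.007 ]
 [ 0.4759 -0.2548  0.007 ]
 [ 0.4609 -0.1262  0.007 ]] [np.float64(0.0765), np.float64(0.1282), np.float64(0.0761), np.float64(0.1294)]
C [ 0.50630907 -0.18616507  0.007     ] yaw 6.541512391751503
laid [ 0.52777065 -0.21144685  0.01      ] [ 0.49438549 -0.21344236  0.0245    ] 3.4206415561716583 rel tray -0.014953462814245519 -0.02574133762720406
target collar [ 0.48583117 -0.15680684  0.007     ] tool yaw 7.21482563545849 [0.13 0.02 6.78]
```

```bash
python3 -m inch '[[[0.1,0,3,0,0,2,1],[0,0,2.2,0,0,0,1],[0,0,0.8,0,0,0,1],[0,0,0.3,0,0,0,1],[0,0,0,0,0,0,1]]]' 8
python3 -m inch '[[[0,0,0,0,0,0,1],[0,0,0,0,0,0,0.45],[0,0,0,0,0,0,0.3],[0,0,0,0,0,0,0.2],[0,0,0,0,0,0,0.2]]]' 8
```

```text
t: 5.5
tool_pos: [0.4864, -0.157, 0.013]
orientation: [-3.139, -0.139, -0.0]
force: [-0.1, -0.7, -0.0]
opening: 0.0198
t: 6.0
tool_pos: [0.4864, -0.1571, 0.0131]
orientation: [3.138, 0.137, 0.001]
force: [0.3, 0.1, -0.7]
opening: 0.0364
```

```bash
python3 -m inch '[[[0,0,-2,0,0,0,0.1],[0,0,-4,0,0,0,0],[0,0,-5,0,0,0,0],[0,0,-5,0,0,0,-0.2],[0,0,-5,0,0,0,-0.2]]]' 8
python3 -m inch '[[[-1.5,0,-1,0,0,0,-0.2],[0,0,0,0,0,0,-0.2]]]' 8
python3 see.py w6 0.015
```

```text
t: 6.5
tool_pos: [0.4858, -0.1569, 0.2248]
orientation: [-3.139, -0.137, 0.0]
force: [0.7, 0.2, 0.5]
opening: 0.0544
t: 6.7
tool_pos: [0.4722, -0.1592, 0.2361]
orientation: [3.136, 0.137, 0.008]
force: [0.9, -0.8, -0.5]
opening: 0.0556
6.7 [ 0.4722 -0.1592  0.2361] [3.136 0.137 0.008] 0.055636002215879346
px [321. 187.] 370.0 [ 0.4986 -0.1562  0.015 ] yaw -174.5 ends [ 0.5224 -0.1524  0.015 ] [ 0.4837 -0.1667  0.015 ]
px [374. 187.] 389.0 [ 0.5037 -0.2143  0.015 ] yaw -170.9 ends [ 0.5284 -0.2085  0.015 ] [ 0.4886 -0.2225  0.015 ]
```

View pics/w6.png

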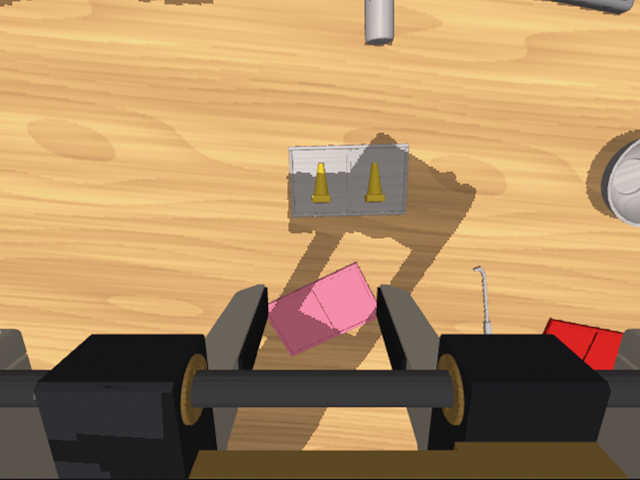

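Both specula now lie parallel, one in each compartment: the placed one at (321,187) and the laid one at (374,187). Next I'll locate the handle and the gate's direction from the first top and scene pictures.

Run:
```python
from h import *
from plant import robot
s=robot.read_state();print(s["q"].round(3))
d=pickle.load(open("cams.pkl","rb"));t,sc=d["top"],d["scene"]
for n,c,box in(("top",t,(270,180,300,200)),("scene",sc,(295,255,345,290))):
    x0,y0,x1,y1=box;m,cs=blobs(c["image"][y0:y1,x0:x1],(0,0,0),(179,255,45),8)
    for k in cs:print(n,cv2.contourArea(k),np.add(cv2.boundingRect(k),(x0,y0,0,0)),k[:,0].mean(0)+[x0,y0])
print("top only",onz(t,(282.8,188.5),.22))
for u in((236,197.5),(312,190.7)):print("rod",onz(t,u,.17))
cv2.imwrite("pics/crop2.png",cv2.resize(sc["image"][250:310,290:400],None,fx=7,fy=7,interpolation=cv2.INTER_CUBIC))
```

```text
[-0.428 -0.158  1.747  0.     1.551  1.056]
top 62.5 [278 186  11   9] [283.11111111 189.88888889]
scene 20.5 [326 268   8   9] [329.74285714 272.6       ]
top only [0.66652207 0.07636918 0.22      ]
rod [0.6532388  0.19006172 0.17      ]
rod [0.67016249 0.01017701 0.17      ]
```

View pics/crop2.png

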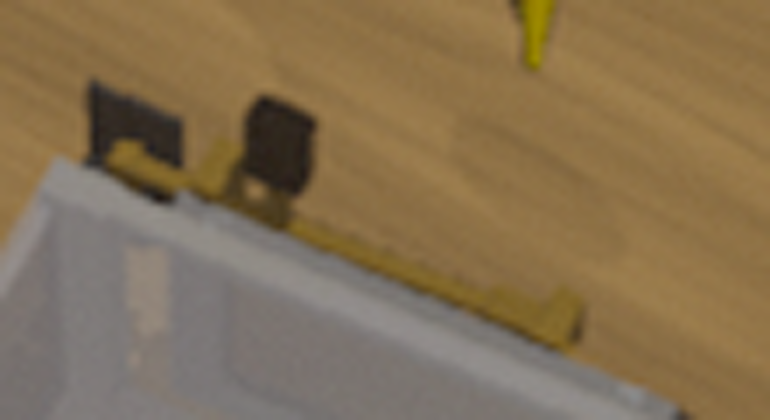

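```bash
python3 -m inch '[[[3,-3.1,-2,0,0,0,-0.2],[3,-3.1,-2,0,0,0,-0.2],[3,-3.1,-1.4,0,0,0,-0.2],[3,-3.1,-1,0,0,0,-0.2],[3,-3.1,0,0,0,0,-0.2]]]' 8
python3 -m inch '[[[3.1,-3.1,0,0,0,0,-0.2],[3.1,-3.1,0,0,0,0,-0.2],[0,0,0,0,0,-8.2,-0.2],[0,0,0,0,0,-8.2,-0.2],[0,0,0,0,0,-8.2,-0.2]]]'
python3 -m inch '[[[0,0,0,0,0,-8.2,-0.2],[0,0,0,0,0,-8.2,-0.2],[0,0,0,0,0,-8.2,-0.2],[0,0,0,0,0,-8.2,-0.2],[0,0,0,0,0,-8.2,-0.2]]]'
python3 -m inch '[[[0,0,0,0,0,-8.2,-0.2],[0,0,0,0,0,-8.2,-0.2],[0,0,0,0,0,-8.2,-0.2],[0,0,0,0,0,0,-0.2],[0,0,0,0,0,0,-0.2]]]'
python3 see.py w7 0.17
```

```text
t: 7.25
tool_pos: [0.6084, 0.0109, 0.2957]
orientation: [-3.138, -0.137, 0.001]
force: [1.3, -1.0, 0.3]
opening: 0.0557
t: 7.75
tool_pos: [0.6631, 0.0772, 0.2924]
orientation: [-3.033, -0.813, 0.009]
force: [0.3, -0.4, 0.7]
opening: 0.056
t: 8.25
tool_pos: [0.6629, 0.0766, 0.293]
orientation: [-2.556, -1.822, 0.006]
force: [-0.7, -0.2, -0.1]
opening: 0.0557
t: 8.75
tool_pos: [0.6631, 0.0765, 0.2944]
orientation: [-2.122, -2.314, 0.003]
force: [-0.2, -0.0, 0.4]
opening: 0.0557
8.75 [0.6631 0.0765 0.2944] [-2.122 -2.314  0.003] 0.05572515782648165
```

View pics/w7.png

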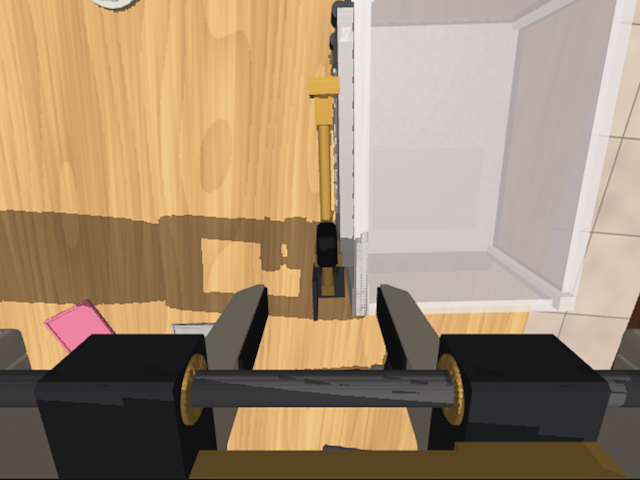

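The handle is at cols 316–337, rows 222–266 and the rod runs up to (322,85).

Run:
```python
from h import *
from plant import robot
c=pickle.load(open("w.pkl","rb"));s=robot.read_state()
R=Ro.from_rotvec(s["orientation"]).as_matrix()
m,cs=blobs(c["image"][205:300,300:350],(0,0,0),(179,255,32),30)
for k in cs:print(np.add(cv2.boundingRect(k),(300,205,0,0)),cv2.contourArea(k))
for r in range(216,272,4):
    q=np.where(m[r-205]>0)[0];print(r,(q.min()+300,q.max()+300) if len(q) else None,c["image"][r,326],end="; ")
print()
A=onz(c,(327,266),.223);B=onz(c,(326,223),.179)
print("top back edge",A,"bottom front edge",B,"dy",np.linalg.norm((A-B)[:2]))
for u in((323.5,120),(325,205)):print("rod",onz(c,u,.168))
print("tool yaw",np.degrees(np.arctan2(R[1,0],R[0,0])))
M=(A+B)/2;print(M,(R.T@(M-s["tool_pos"])*100).round(2))
```

```text
[317 223  20  47] 780.0
216 None [ 74 157 202]; 220 None [ 39  85 109]; 224 (np.int64(319), np.int64(333)) [14 13 13]; 228 (np.int64(317), np.int64(335)) [15 14 14]; 232 (np.int64(317), np.int64(335)) [14 14 15]; 236 (np.int64(317), np.int64(336)) [17 16 17]; 240 (np.int64(317), np.int64(336)) [31 29 32]; 244 (np.int64(317), np.int64(336)) [32 31 31]; 248 (np.int64(317), np.int64(336)) [34 31 32]; 252 (np.int64(317), np.int64(336)) [17 16 18]; 256 (np.int64(318), np.int64(336)) [16 15 16]; 260 (np.int64(318), np.int64(336)) [18 17 17]; 264 (np.int64(318), np.int64(335)) [14 13 15]; 268 (np.int64(319), np.int64(321)) [ 46  97 125]; 
top back edge [0.66717728 0.06840086 0.223     ] bottom front edge [0.6649473  0.08866448 0.179     ] dy 0.020385954870744405
rod [0.65584813 0.16770383 0.168     ]
rod [0.66305135 0.10118001 0.168     ]
tool yaw 94.9766132047246
[0.66606229 0.07853267 0.201     ] [0.18 0.32 9.39]
```

```bash
python3 -m inch '[[[0.2,0.3,3,0,0,-0.5,-0.1],[0,0,4,0,0,0,0],[0,0,3,0,0,0,0.1],[0,0,0.8,0,0,0,0.2],[0,0,0,0,0,0,0.2]]]' 10
python3 -m inch '[[[0,0,0,0,0,0,1],[0,0,0,0,0,0,1],[0,0,0,0,0,0,1],[0,0,0,0,0,0,1],[0,0,0,0,0,0,1]]]' 10
python3 -m inch '[[[0,0,0,0,0,0,1],[0,0,0,0,0,0,1],[0,0,0,0,0,0,1]]]' 25
python3 see.py w8 0.17
```

```text
t: 9.3
tool_pos: [0.6652, 0.0786, 0.1869]
orientation: [-2.108, -2.326, 0.004]
force: [0.1, -1.1, 0.2]
opening: 0.0372
t: 9.8
tool_pos: [0.6667, 0.0784, 0.1901]
orientation: [2.107, 2.328, 0.001]
force: [-1.9, -0.7, 4.7]
opening: 0.014
t: 10.1
tool_pos: [0.6666, 0.0785, 0.19]
orientation: [2.107, 2.329, 0.001]
force: [-3.3, -2.1, 6.1]
opening: 0.0137
10.1 [0.6666 0.0785 0.19  ] [2.107e+00 2.329e+00 1.000e-03] 0.013694361807756683
```

View pics/w8.png

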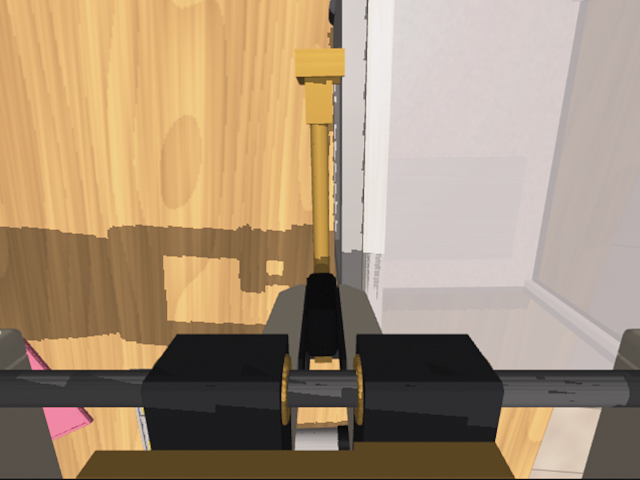

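The handle is gripped at 13.7 mm. Lifting about the pivot first.

```bash
python3 -m inch '[[[0.1,0,-0.45,0,-2.9,0,1],[0.1,0,-0.45,0,-2.9,0,1],[0.1,0,-0.45,0,-2.9,0,1],[0,0,0,0,0,0,1],[0,0,0,0,0,0,1]]]' 25
python3 -c "
from plant import robot;s=robot.read_state();print(s['tool_pos'].round(4),s['force'].round(1),s['wrist_torque'].round(2))"
```

```text
t: 10.65
tool_pos: [0.6656, 0.0832, 0.2015]
orientation: [2.03, 2.246, -0.154]
force: [-2.2, 5.0, -3.0]
opening: 0.0139
[0.6656 0.0832 0.2015] [-2.2  5.  -3. ] [1.28 0.32 0.13]
```

```bash
python3 -m inch '[[[0,0,-0.1,0,0,0,1],[0.6,0,-0.1,0,0,0,1],[0.6,0,-0.1,0,0,0,1],[0.6,0,-0.1,0,0,0,1],[0,0,0,0,0,0,1]]]' 25
python3 -m inch '[[[0.7,0,-0.1,0,0,0,1],[0.7,0,-0.1,0,0,0,1],[0,0,0,0,0,0,1]]]' 25
python3 see.py w9 0.17
```

```text
t: 11.15
tool_pos: [0.6636, 0.1012, 0.2025]
orientation: [2.03, 2.244, -0.156]
force: [-1.6, 0.7, -7.2]
opening: 0.0141
t: 11.45
tool_pos: [0.6623, 0.116, 0.2029]
orientation: [2.029, 2.245, -0.154]
force: [-3.6, 1.5, -6.7]
opening: 0.0139
11.45 [0.6623 0.116  0.2029] [ 2.029  2.245 -0.154] 0.013938871555036265
```

View pics/w9.png

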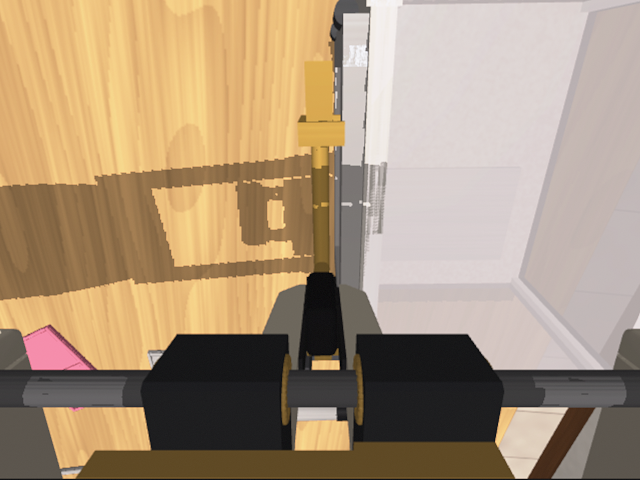

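The bolt is drawn: its thick end has passed the bracket, which moved from row 62 to row 132, and the handle is still square in the pads. Next I'll work out the arc steps.

```bash
cat > arc.py <<'E'
from h import *
from plant import robot
s=robot.read_state();R=Ro.from_rotvec(s["orientation"]).as_matrix();p=s["tool_pos"]
H=np.array([.6673,.2495,0]);r=p-H;r[2]=0
a=np.degrees(np.arctan2(r[1],r[0]))
W=Ro.from_euler("z",-3,degrees=True);
print("t",s["t"],"pos",p.round(4),"F",s["force"].round(1),"open",s["opening"],"radius",np.hypot(*r[:2]),"bearing",a,"tool yaw",np.degrees(np.arctan2(R[1,0],R[0,0])))
print("row for 3deg: cm",(R.T@(W.apply(r)-r)*100).round(3),"deg",(R.T@[0,0,-3]).round(2))
E
python3 arc.py
```

```text
t 11.5 pos [0.6624 0.1157 0.2029] F [-3.2  0.3 -5.2] open 0.013781185744086539 radius 0.13391387226020035 bearing -92.11558730336112 tool yaw 95.77589145551592
row for 3deg: cm [ 0.113 -0.692 -0.017] deg [0.45 0.   2.97]
```

```bash
python3 -m inch '[[[0.11,-0.69,-0.02,0.45,0,2.97,1],[0.11,-0.69,-0.02,0.45,0,2.97,1],[0.11,-0.69,-0.02,0.45,0,2.97,1],[0,0,0,0,0,0,1]]]' 30
python3 arc.py
```

```text
t: 11.9
tool_pos: [0.642, 0.1173, 0.2033]
orientation: [2.206, 2.081, -0.166]
force: [0.5, 1.0, -7.8]
opening: 0.014
t 11.9 pos [0.642  0.1173 0.2033] F [ 0.5  1.  -7.8] open 0.014041989597856264 radius 0.13456272233556155 bearing -100.82661119119771 tool yaw 86.6736540905654
row for 3deg: cm [ 0.109 -0.696 -0.017] deg [ 0.45 -0.    2.97]
```

```bash
python3 -m inch '[[[0.11,-0.69,-0.02,0.45,0,2.97,1],[0.11,-0.69,-0.02,0.45,0,2.97,1],[0.11,-0.69,-0.02,0.45,0,2.97,1],[0.11,-0.69,-0.02,0.45,0,2.97,1],[0,0,0,0,0,0,1]]]' 30
python3 -m inch '[[[0.11,-0.69,-0.02,0.45,0,2.97,1],[0.11,-0.69,-0.02,0.45,0,2.97,1],[0.11,-0.69,-0.02,0.45,0,2.97,1],[0,0,0,0,0,0,1],[0,0,0,0,0,0,1]]]' 30
python3 arc.py
python3 - <<'E'
from plant import robot;import cv2,numpy as np
a=robot.read_camera("top")["image"][150:300,180:440];b=robot.read_camera("wrist")["image"]
cv2.imwrite("pics/fin.png",np.vstack([cv2.resize(a,(520,300),interpolation=cv2.INTER_CUBIC),cv2.resize(b,(400,300))[:, :400] if 0 else cv2.copyMakeBorder(cv2.resize(b,(400,300)),0,0,0,120,0)]))
E
```

```text
t: 12.4
tool_pos: [0.6157, 0.1252, 0.2038]
orientation: [2.419, 1.847, -0.182]
force: [1.7, -0.4, -6.2]
opening: 0.0136
t: 12.9
tool_pos: [0.5975, 0.1346, 0.2038]
orientation: [2.562, 1.658, -0.192]
force: [1.7, -0.6, -5.8]
opening: 0.0139
t 12.9 pos [0.5975 0.1346 0.2038] F [ 1.7 -0.6 -5.8] open 0.013917269223944316 radius 0.134465595765433 bearing -121.27803514981284 tool yaw 65.82468581108847
row for 3deg: cm [ 0.104 -0.696 -0.017] deg [ 0.45 -0.01  2.97]
```

View pics/fin.png

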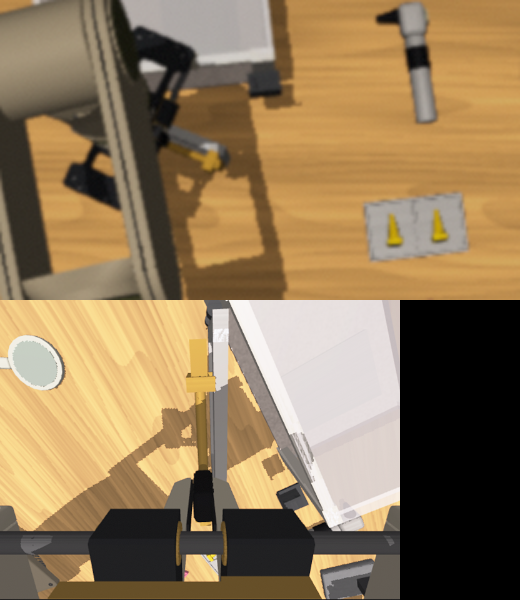

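The gate is about 29–30° open, the handle is still held, and both specula are in the tray. Handing in.

```bash
python3 -m inch '[[[0,0,0,0,0,0,1],[0,0,0,0,0,0,1],[0,0,0,0,0,0,1]]]' 30
python3 arc.py; python3 -c "
from plant import robot;print(robot.close_job())"
```

```text
t: 13.3
tool_pos: [0.5969, 0.1348, 0.2037]
orientation: [2.565, 1.655, -0.194]
force: [2.2, -0.1, -5.6]
opening: 0.0142
t 13.3 pos [0.5969 0.1348 0.2037] F [ 2.2 -0.1 -5.6] open 0.014190956557539594 radius 0.1345923485909703 bearing -121.52786040250766 tool yaw 65.67718856244363
row for 3deg: cm [ 0.105 -0.697 -0.017] deg [ 0.45 -0.    2.97]
the job is handed in; nothing more can be done
None
```

I laid the loose speculum on its side in the tray's empty compartment, parallel to the one already there, and let it go. I then gripped the bolt handle, lifted the bolt, drew it back about 33 mm, and pulled the gate open. I handed the job in at about 13.3 s with the handle still held.

- **Gate angle:** the arm's position puts the gate about 29.5° open (tool turned 30.1°, bearing about the hinge changed by 29.4°). It was steady over the last 0.4 s.
- **Handle grip:** the fingers stayed at 14 mm, the handle's thickness. The outside force was about 6 N, mostly vertical, from keeping the bolt lifted.
- **Tray:** the last picture showed both specula in their compartments, pointing the same way. The tray and the otoscope were where they had been.
- **Disagreement:** my measurements put the laid speculum at 3.4° and the tray at 6.5°. I placed the loose one at about 5°, between the two.

No check failed.

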